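Dock the air pump and click its dial to five

TASK

Set the blue air pump down in the green cradle, level and right down on the cradle's floor with its white nozzle out through the notch, and let go of it. Then turn the dial on its top clockwise, click by click, to position five (the fifth white dot after the red off dot), without going past it, and leave the pump sitting in the cradle. Leave the glass jar, the steel dish and the two stacked shrimp towers standing where they are.

Things in the scene. Friction and masses are not known exactly. Their poses are not given: they have to be found in the camera images.
- pump: Blue box-shaped air pump, loose, upright, 110 mm long (x), 60 wide (y), body 48 high (74 with the dial on the middle of its top), 0.4 to 0.6 kg; origin at the centre of its underside, z up. A white nozzle 10 mm thick sticks out 18 mm from the middle of the +x end; black slits mark the -x end. Easily gripped across its width, fingers on the long sides.
- nozzle (a point): Tip of the pump's nozzle, 73 mm along the pump's +x from its origin, 16 mm above its underside.
- dial (a joint): Dial, rad: 0 is off (pointer at the red dot, towards the nozzle, pump's +x), growing clockwise from above to 5.24 (position ten). Click stops every 30 degrees (0.5236), each marked by a white dot on the pump's top; position five is 2.62. About 0.07 N m passes a click; let go, it snaps to the nearest one. Starts at off, one or two.
- dial_grip (a point): On the dial's axis, 64 mm above the pump's underside, the height to grip. Black dial: disc 46 mm across, 4 thick on the pump's top; on it a straight grip bar 46 long, 14 wide, 22 high (52 to 74 mm above the pump's underside). Turns with the dial: x runs along the bar to the end with the white pointer line, z up.
- cradle: Green plastic cradle, fixed: floor plate 126 x 76 mm, 6 thick, with corner fences 14 mm high above it round a space 116 x 66 (3 mm of room all round the pump). Long sides open between the fences (86 mm, room for fingers). Origin at the centre of its underside, x along its length; a 32 mm wide notch for the nozzle in the +x end, -x end closed.
- cradle_floor (a point): Centre of the top of the cradle's floor plate, 6 mm above the cradle's origin: where the origin of the seated pump belongs, both x axes pointing the same way.
- jar: Bystander: clear glass jar with white twist cap, 60 mm across, 95 mm high, loose; origin at the centre of its underside.
- dish: Bystander: stainless steel feeding dish, 96 mm across, 26 mm high, loose; origin at the centre of its underside.
- tower_low: Bystander: lower of two stacked brown ceramic shrimp towers, 62 mm across, 44 mm high, loose; origin at the centre of its underside.
- tower_top: Bystander: the upper shrimp tower, same size, standing on the lower one; origin at the centre of its underside.
There are look-alikes about, which are no part of the job. Of the things shaped like the pump, the blue one is meant. Of the things shaped like the cradle, the green one is meant.

How it is judged:
By the outcome, as a careful person would: the job done as asked, in the order asked, and still so for the second after the job is handed in, with the robot touching nothing.
It also fails if it takes over 72 s, if anything falls off the work surface, if the arm or the gripper's body presses on something with over 40 N, if the wrist force passes 120 N, or if a joint passes its speed limit or range.

ROBOT

A 6-joint arm with a two-finger parallel gripper is mounted at the origin on the work surface. World frame = base frame: x ahead of the robot, y to its left, z up, the work surface at z = 0. Lengths are in m, angles in degrees, forces in N, time in s.
With the tool pointing down it reaches from about 0.275 to 0.75 m from the base axis. Payload 10.2 kg.
Tool frame: the origin (TCP) lies at the centre of the arm's flange, where the gripper is bolted on; the fingertips stand 166 mm ahead of it and the grasp point (between the pads) lies 147 mm ahead of it; z points along the fingers, y is the direction in which the jaws open and shut (so a half turn about z gives the same grasp; the last joint's range is limited). The gripper opens to 88 mm and grips with 3 to 60 N. Pads are 18 mm wide; open, the fingers measure 123 mm over their backs; the gripper's body (75 mm by 187 mm) begins 45 mm behind the grasp point.
Start: joints at [-82.815, 17.928, 85.812, -0, 76.261, -12.8], TCP at [0.179, -0.493, 0.405] pointing down, gripper open.
Joint ranges: [-168.41, 168.41], [-55.51, 124.54], [10.69, 146.95], [-70.63, 250.63], [1, 178], [-165.06, 165.06]. Speed limits (degrees/s): [136.94, 136.94, 172.46, 180, 180, 180].

INTERFACE

Orientations are given as [roll, pitch, yaw] about the fixed x, y, z axes, in that order (R = Rz(yaw) Ry(pitch) Rx(roll)).
In Python, from plant import readout, viewer, job_done gives the robot as it stands.
- The arm moves only by the tool apply_moves, never from a script. Its argument "rows" is a list of rows, each an object of numbers: "x", "y", "z": the shift along the tool's x, y, z in mm; "rx", "ry", "rz": the turn, a rotation vector about the tool's x, y, z in degrees. In form: [{"x": .., "y": .., "z": .., "rx": .., "ry": .., "rz": ..}, ...]. A call has 1 to 12 rows; each row shifts and turns the commanded pose from where the row before left it, along the tool's axes as they then stand; what a row does not reach is not made up. A row lasts 1/12 s, in which the tool goes at most 41.7 mm and 7.16 degrees, less where a joint would pass 70% of its speed; a pose out of reach is approached as far as the arm can. A call with a gripper value outside its range is refused whole. "gripper" is the gripper command: -1 is shut, 1 is fully open, values between are in proportion, set as the call begins (left out, the last holds). The fingers move at their own pace and stop on an object; "newtons" is the grip in N (left out, the last holds). Time passes only in rows, so rows that do not move let the fingers close. It gives the time, the measured TCP pose, the force and the opening at its end, in the units of the state.
- readout.state(): the state, without advancing time (a new reading comes with each control period).
- viewer.camera(name): name is "side" or "top" or "wrist"; returns a dict with "color" (400x640x3 uint8, blue, green, red), "depth" (400x640 float32, m along the optical axis (not along the pixel's ray), 0 where there is no reading), "fx", "fy", "cx", "cy" (pixels), "D" ([k1, k2, p1, p2, k3] as OpenCV has them; the pictures are not rectified), "eye" and "attitude" of the camera in the world. Camera axes: x right, y up, looking along -z (the intrinsics and any distortion apply to the point x, -y, -z); pixel columns grow to the right and rows downward; lengths in m; the calibration is good to about 2 mm. A picture is of the moment at which its call begins.
- job_done(): hands the job in, once; it reports no verdict.
Trained networks look in a picture, given as the dict that the camera call returned (one of the last four; its "shot" number tells which), for a name from the list of things; names that differ only in an ending like _2 or _b are one class to them, and where a whole thing is asked for, a point or a joint stands for the part that bears it (a point fixed in the world has none). Each returns a list of dicts, best first, with "p" (0 to 1); they miss things now and then, are a little off and sometimes report something else, mostly with a low value. They report only what shows in the picture. A call takes as long as a camera call. They do not tell look-alikes from the thing itself.
- viewer.spot_in(picture, thing): "position" ([x, y, z] in m, in the coordinates of the camera as it stood for that picture, good to about 4 mm: the middle of the surface that is visible of it).
- viewer.trace(picture, thing): "pixels" (400x640 bool, what is visible of it).
- viewer.pinpoint(picture, thing): "position" ([x, y, z] in m, in the coordinates of the camera as it stood for that picture, good to about 4 mm: a listed point, or the origin of a listed thing).
The state is a dict: "time": time; "qpos": joint angles; "qd": joint speeds; "joint_torque": joint torques, N m; "ee_pos": TCP position; "eef_rot": TCP orientation; "wrist_force": force on the tool from outside, world axes, zero at the start; "wrist_torque": the same for the moment, N m; "gripper_width": opening from 0.0 (shut) to 1.0 (fully open).
Only numpy, scipy, OpenCV 4.12 (cv2) and the standard library are available. Lean on these libraries where they do the work, as an engineer would, in place of code of your own. Each camera call takes 0.05 s, during which the arm holds its last target.

## Working session

There is one attempt and no reset: what is moved stays moved. The work goes in short steps, Python scripts to look and compute and a tool call to move; the robot and the scene stay as the last step left them, time stands still between calls to the robot, and variables do not carry over. Pictures are saved under pics/ and viewed, and the job is handed in when it is done.

Besides the shell and the picture viewer there is one more tool, called by a JSON object that holds its "fn" and its "kwargs", one argument or row to a line. apply_moves: Moves the arm, as the interface text tells. Its arguments: {"type":"object","properties":{"rows":{"type":"array","items":{"type":"object","properties":{"x":{"type":"number"},"y":{"type":"number"},"z":{"type":"number"},"rx":{"type":"number"},"ry":{"type":"number"},"rz":{"type":"number"}}}},"gripper":{"type":"number"},"newtons":{"type":"number"}},"required":["rows"]}

```bash
ls -la; mkdir -p pics; cat > h.py <<'E'
import numpy as np, cv2
from scipy.spatial.transform import Rotation as R
from plant import readout, viewer
def rot(a): 
    a=np.array(a,float)
    return a if a.shape==(3,3) else R.from_euler('xyz',a,degrees=True).as_matrix()
def c2w(p,pt): return rot(p['attitude'])@np.array(pt)+np.array(p['eye'])
def px2w(p,u,v,d=None,z=None):
    K=np.array([[p['fx'],0,p['cx']],[0,p['fy'],p['cy']],[0,0,1]])
    n=cv2.undistortPoints(np.array([[[u,v]]],float),K,np.array(p['D']))[0,0]
    r=np.array([n[0],-n[1],-1.])
    if d is not None: return c2w(p,r*d)
    w=rot(p['attitude'])@r; e=np.array(p['eye']); return e+w*(z-e[2])/w[2]
def w2px(p,pt):
    c=rot(p['attitude']).T@(np.array(pt)-np.array(p['eye'])); c=np.array([c[0],-c[1],-c[2]])
    K=np.array([[p['fx'],0,p['cx']],[0,p['fy'],p['cy']],[0,0,1]])
    return cv2.projectPoints(c.reshape(1,1,3),np.zeros(3),np.zeros(3),K,np.array(p['D']))[0][0,0]
E
python3 - <<'E'
from h import *
s=readout.state(); print(s)
for n in ["side","top","wrist"]:
    p=viewer.camera(n); cv2.imwrite(f"pics/{n}0.png",p['color'])
    print(n,p['eye'],p['attitude'],p['fx'],p['D'],p['shot'])
    for t in ["pump","cradle","jar","dish","tower_low","tower_top","nozzle","dial_grip","cradle_floor"]:
        try:
            for d in viewer.pinpoint(p,t)[:3]: 
                w=c2w(p,d['position']); print(t,round(d['p'],2),w.round(3),w2px(p,w).round())
        except Exception as e: print(t,e)
E
```

```text
total 12
drwxr-xr-x  3 agent agent 4096 Dec  7 04:53 .
drwxr-xr-x 23 root  root  4096 Dec  7 04:53 ..
drwxr-xr-x  2 agent agent 4096 Dec  7 04:53 pics
{'time': 0.0, 'qpos': array([-8.28157319e+01,  1.79567726e+01,  8.58545674e+01, -3.70383350e-04,
        7.62592139e+01, -1.27995651e+01]), 'qd': array([-0.10910677, -0.04134938,  0.03780453,  0.07285428,  0.00506109,
        0.02616281]), 'joint_torque': array([-5.46396186e-04, -4.02207720e+01, -2.52274865e+01,  6.94158277e-02,
        3.52514733e-02, -1.07282399e-04]), 'ee_pos': array([ 0.17940613, -0.49334511,  0.40418113]), 'eef_rot': array([-1.79931120e+02, -1.52798531e-02,  1.99839123e+01]), 'wrist_force': array([ 0.32826866, -0.05478824,  0.25544811]), 'wrist_torque': array([-0.03021087, -0.03724133,  0.01660985]), 'gripper_width': 0.9997468238178228}
side [0.17477979 0.65068191 0.65571616] [  51.84233732    1.08052625 -153.62447888] 372.4101945576164 [-0.01307837  0.          0.          0.          0.        ] 1
pump 0.97 [ 0.467 -0.363  0.002] [381. 166.]
pump 0.74 [ 0.451 -0.202 -0.003] [368. 195.]
cradle 0.69 [ 0.514  0.336
[... 1023 characters left out ...]
93 [ 0.763 -0.11  -0.001] [354.  98.]
tower_low 0.61 [ 0.736  0.149 -0.003] [250. 111.]
tower_top 0.75 [0.742 0.143 0.041] [250. 103.]
nozzle 0.85 [ 0.525 -0.185  0.016] [389. 191.]
nozzle 0.7 [ 0.409 -0.314  0.018] [446. 238.]
nozzle 0.69 [ 0.282 -0.185  0.013] [393. 295.]
dial_grip 0.88 [ 0.465 -0.367  0.06 ] [473. 213.]
dial_grip 0.82 [ 0.284 -0.256  0.065] [429. 296.]
dial_grip 0.62 [ 0.456 -0.204  0.065] [402. 218.]
cradle_floor 0.89 [0.519 0.338 0.009] [172. 198.]
cradle_floor 0.71 [0.533 0.159 0.006] [246. 191.]
wrist [ 0.25536852 -0.46659032  0.38542851] [-1.78177603e+01  2.14656597e-02 -6.99132783e+01] 357.5863554415226 [-0.01210265  0.          0.          0.          0.        ] 3
```

View pics/side0.png

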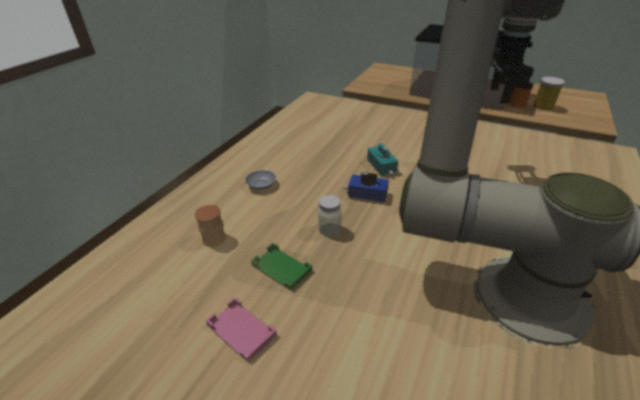

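View pics/top0.png

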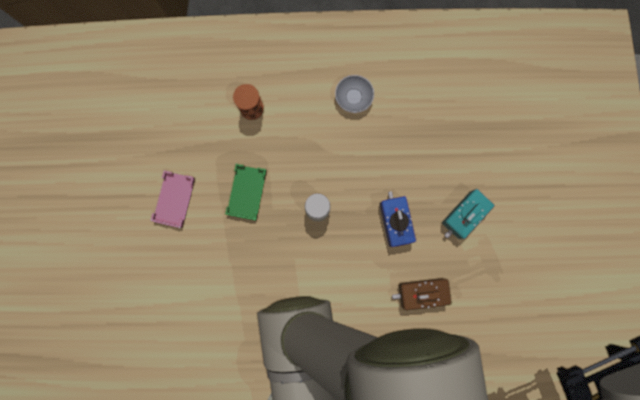

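View pics/wrist0.png

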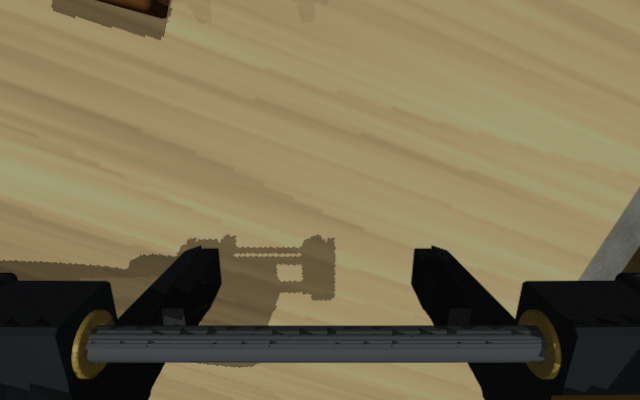

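```bash
python3 - <<'E'
import cv2,numpy as np
a=cv2.imread('pics/top0.png')
b=cv2.resize(a[150:270,360:500],None,fx=4,fy=4,interpolation=cv2.INTER_CUBIC)[:,:560]
c=cv2.resize(a[155:235,220:280],None,fx=6,fy=6,interpolation=cv2.INTER_CUBIC)[:480,:240*2]
b=b[:480,:440]
cv2.imwrite('pics/crop0.png',np.hstack([b,c[:,:360]]))
E
```

```text
(no output)
```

View pics/crop0.png

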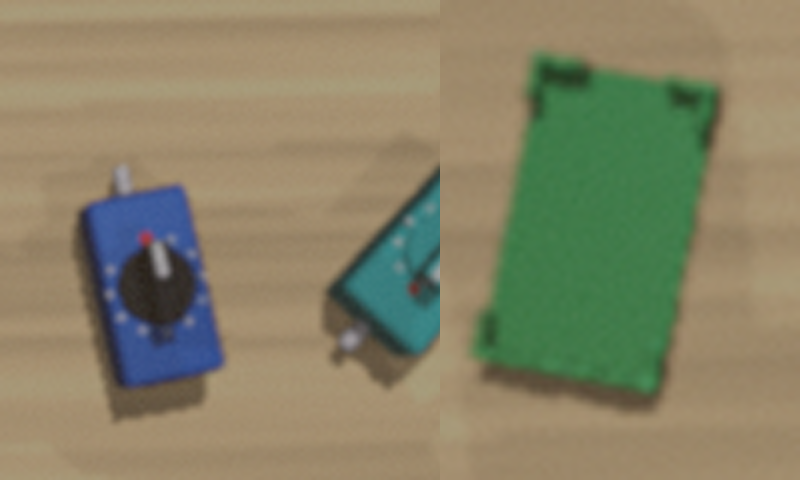

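```bash
cat >> h.py <<'E'
def tool(): 
    s=readout.state(); return np.array(s['ee_pos']),rot(s['eef_rot']),s
def plan(pos,yaw):
    p,Rt,s=tool(); T=rot([180,0,yaw])
    rv=R.from_matrix(Rt.T@T).as_rotvec(degrees=True)
    print('t',round(s['time'],2),'pos',p.round(4),'rpy',np.round(s['eef_rot'],2))
    print('first turn',rv.round(2),'then shift mm (new axes)',(1000*T.T@(np.array(pos)-p)).round(1),'| shift in present axes',(1000*Rt.T@(np.array(pos)-p)).round(1))
E
python3 -c "
from h import *
plan([.452,-.2,.40],13)"
```

```text
t 1.5 pos [ 0.1794 -0.4934  0.4047] rpy [-180.      0.     19.98]
first turn [-0.    0.    6.98] then shift mm (new axes) [ 331.6 -224.6    4.7] | shift in present axes [ 356.4 -182.6    4.7]
```

{"fn": "apply_moves", "kwargs": {
  "rows": [
    {"rz": 7},
    {"x": 33, "y": -22},
    {"x": 33, "y": -22},
    {"x": 33, "y": -22},
    {"x": 33, "y": -22},
    {"x": 33, "y": -22},
    {"x": 33, "y": -22},
    {"x": 33, "y": -23},
    {"x": 33, "y": -23},
    {"x": 33, "y": -23},
    {"x": 33, "y": -23, "z": 5},
    {}
  ]
}}

```text
$.rows[0]: bad value
```

```bash
python3 - <<'E'
from h import *
plan([.452,-.2,.40],13)
p=viewer.camera("wrist"); cv2.imwrite("pics/w1.png",p['color'])
for t in ["pump","nozzle","dial_grip"]:
    for d in viewer.pinpoint(p,t)[:3]:
        w=c2w(p,d['position']); print(t,round(d['p'],2),w.round(4),w2px(p,w).round())
np.save('w1.npy',p,allow_pickle=True)
E
```

```text
t 1.5 pos [ 0.1794 -0.4934  0.4047] rpy [-180.      0.     19.98]
first turn [-0.    0.    6.98] then shift mm (new axes) [ 331.6 -224.6    4.7] | shift in present axes [ 356.4 -182.6    4.7]
```

View pics/w1.png

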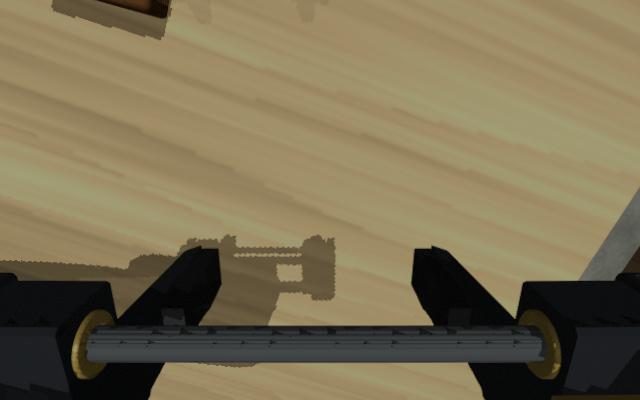

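{"fn": "apply_moves", "kwargs": {
  "rows": [
    {"x": 0, "y": 0, "z": 0, "rx": 0, "ry": 0, "rz": 7},
    {"x": 33, "y": -22, "z": 0, "rx": 0, "ry": 0, "rz": 0},
    {"x": 33, "y": -22, "z": 0, "rx": 0, "ry": 0, "rz": 0},
    {"x": 33, "y": -22, "z": 0, "rx": 0, "ry": 0, "rz": 0},
    {"x": 33, "y": -22, "z": 0, "rx": 0, "ry": 0, "rz": 0},
    {"x": 33, "y": -22, "z": 0, "rx": 0, "ry": 0, "rz": 0},
    {"x": 33, "y": -22, "z": 0, "rx": 0, "ry": 0, "rz": 0},
    {"x": 33, "y": -23, "z": 0, "rx": 0, "ry": 0, "rz": 0},
    {"x": 33, "y": -23, "z": 0, "rx": 0, "ry": 0, "rz": 0},
    {"x": 33, "y": -23, "z": 0, "rx": 0, "ry": 0, "rz": 0},
    {"x": 33, "y": -23, "z": 5, "rx": 0, "ry": 0, "rz": 0},
    {"x": 0, "y": 0, "z": 0, "rx": 0, "ry": 0, "rz": 0}
  ]
}}

```text
time: 2.7
ee_pos: [0.4534, -0.1964, 0.3992]
eef_rot: [-179.9, -0.0, 13.3]
wrist_force: [0.4, -0.7, 0.3]
gripper_width: 0.998
```

```bash
cat > see.py <<'E'
import sys
from h import *
def see(cam,name,things):
    p=viewer.camera(cam); cv2.imwrite(f"pics/{name}.png",p['color']); np.save(name+'.npy',p,allow_pickle=True)
    for t in things:
        for d in viewer.pinpoint(p,t)[:3]:
            w=c2w(p,d['position']); print(t,round(d['p'],2),w.round(4),w2px(p,w).round())
    return p
if __name__=='__main__': see(sys.argv[1],sys.argv[2],sys.argv[3:])
E
python3 -c "
from h import *
plan([.452,-.2,.40],13)"
python3 see.py wrist w1 pump nozzle dial_grip
```

```text
t 2.7 pos [ 0.4534 -0.1964  0.3992] rpy [-1.7991e+02 -5.0000e-02  1.3330e+01]
first turn [-0.09 -0.04  0.33] then shift mm (new axes) [-2.2  3.2 -0.8] | shift in present axes [-2.2  3.2 -0.8]
pump 0.79 [ 0.4674 -0.3618  0.0006] [465. 184.]
pump 0.77 [ 0.4525 -0.1989 -0.0006] [318. 163.]
pump 0.59 [ 0.2871 -0.257   0.0039] [333. 304.]
nozzle 0.92 [ 0.4136 -0.3129  0.0158] [411. 224.]
nozzle 0.68 [ 0.5267 -0.188   0.0175] [325.  92.]
nozzle 0.68 [ 0.2774 -0.1851  0.0202] [272. 307.]
dial_grip 0.97 [ 0.4686 -0.3666  0.0653] [498. 203.]
dial_grip 0.89 [ 0.2846 -0.2563  0.0643] [334. 339.]
dial_grip 0.71 [ 0.4588 -0.2004  0.0654] [321. 172.]
```

View pics/w1.png

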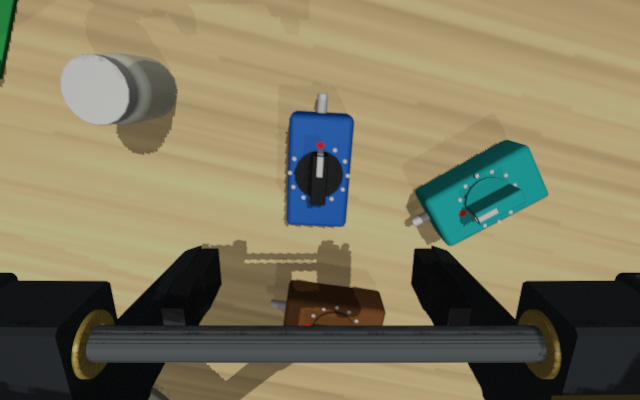

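```bash
cat >> h.py <<'E'
def cloud(p,mask):
    v,u=np.nonzero(mask&(p['depth']>0)); d=p['depth'][v,u]
    K=np.array([[p['fx'],0,p['cx']],[0,p['fy'],p['cy']],[0,0,1]])
    n=cv2.undistortPoints(np.stack([u,v],1).astype(float)[:,None],K,np.array(p['D']))[:,0]
    c=np.stack([n[:,0]*d,-n[:,1]*d,-d],1)
    return c@rot(p['attitude']).T+np.array(p['eye']),u,v
def rect(P):
    (c,wh,a)=cv2.minAreaRect((P[:,:2]*1000).astype(np.float32)); return np.array(c)/1000,wh,a
E
python3 - <<'E'
from h import *
p=np.load('w1.npy',allow_pickle=True).item()
hsv=cv2.cvtColor(p['color'],cv2.COLOR_BGR2HSV)
m=(hsv[...,0]>108)&(hsv[...,0]<130)&(hsv[...,1]>120)
m[:, :200]=0; m[260:]=0; m[:,420:]=0
P,u,v=cloud(p,m); print(len(P),np.percentile(P[:,2],[2,10,50,90,98]).round(4))
zt=np.median(P[:,2]); T=P[abs(P[:,2]-zt)<.006]; print(rect(T))
box=cv2.boxPoints(cv2.minAreaRect((T[:,:2]*1000).astype(np.float32))); print(box)
# pointer
for th in ["pump"]: pass
b=p['color'][85:235,270:370]; cv2.imwrite('pics/w1c.png',cv2.resize(b,None,fx=4,fy=4,interpolation=cv2.INTER_CUBIC))
E
```

```text
501 [0.023  0.0363 0.048  0.0531 0.0745]
(array([ 0.45388544, -0.19890807]), (108.16009521484375, 58.5064697265625), 10.54268741607666)
[[ 395.3659  -180.04358]
 [ 406.07074 -237.56241]
 [ 512.40497 -217.77255]
 [ 501.70013 -160.25372]]
```

View pics/w1c.png

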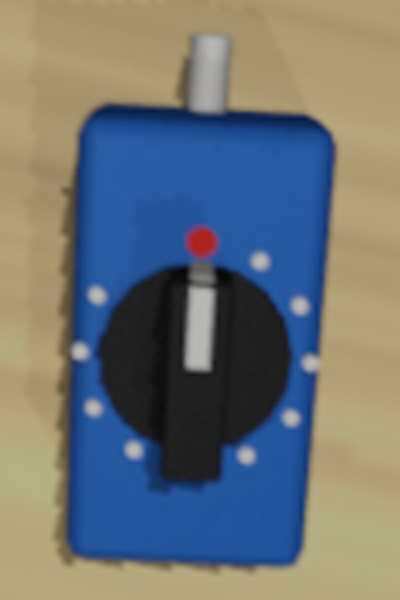

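```bash
python3 -c "
from h import *
plan([.454,-.199,.183],10.5); print(readout.state()['qpos'].round(1))"
```

```text
t 2.9 pos [ 0.4502 -0.2017  0.3998] rpy [1.7999e+02 1.0000e-02 1.2940e+01]
first turn [0.01 0.01 2.44] then shift mm (new axes) [  4.2  -1.9 216.8] | shift in present axes [  4.3  -1.8 216.8]
[-37.8  14.2  91.6  -0.   74.3  39.3]
```

{"fn": "apply_moves", "kwargs": {
  "rows": [
    {"x": 4, "y": -2, "z": 0, "rx": 0, "ry": 0, "rz": 2.4},
    {"x": 0, "y": 0, "z": 38, "rx": 0, "ry": 0, "rz": 0},
    {"x": 0, "y": 0, "z": 38, "rx": 0, "ry": 0, "rz": 0},
    {"x": 0, "y": 0, "z": 38, "rx": 0, "ry": 0, "rz": 0},
    {"x": 0, "y": 0, "z": 38, "rx": 0, "ry": 0, "rz": 0},
    {"x": 0, "y": 0, "z": 30, "rx": 0, "ry": 0, "rz": 0},
    {"x": 0, "y": 0, "z": 20, "rx": 0, "ry": 0, "rz": 0},
    {"x": 0, "y": 0, "z": 15, "rx": 0, "ry": 0, "rz": 0},
    {"x": 0, "y": 0, "z": 0, "rx": 0, "ry": 0, "rz": 0},
    {"x": 0, "y": 0, "z": 0, "rx": 0, "ry": 0, "rz": 0}
  ]
}}

```text
time: 3.73
ee_pos: [0.4536, -0.1993, 0.1829]
eef_rot: [-180.0, 0.0, 10.5]
wrist_force: [0.2, -0.6, -0.1]
gripper_width: 1.001
```

```bash
python3 -c "
from h import *
plan([.454,-.199,.183],10.5)"; python3 see.py wrist w2
```

```text
t 3.73 pos [ 0.4536 -0.1993  0.1829] rpy [-1.7998e+02  3.0000e-02  1.0470e+01]
first turn [-0.02  0.03 -0.03] then shift mm (new axes) [ 0.4 -0.2 -0.1] | shift in present axes [ 0.4 -0.2 -0.1]
```

View pics/w2.png

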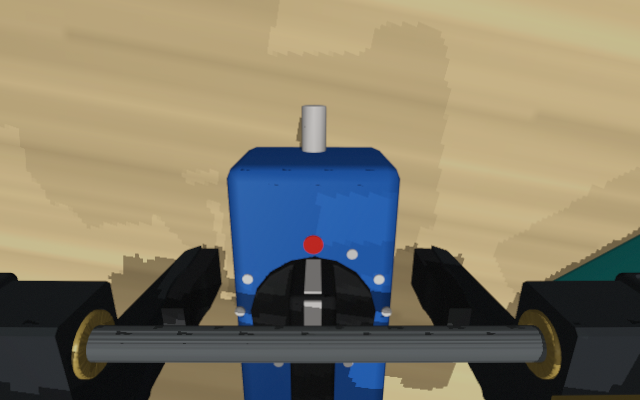

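{"fn": "apply_moves", "kwargs": {
  "rows": [
    {"x": 0, "y": 0, "z": 0, "rx": 0, "ry": 0, "rz": 0},
    {"x": 0, "y": 0, "z": 0, "rx": 0, "ry": 0, "rz": 0},
    {"x": 0, "y": 0, "z": 0, "rx": 0, "ry": 0, "rz": 0},
    {"x": 0, "y": 0, "z": 0, "rx": 0, "ry": 0, "rz": 0},
    {"x": 0, "y": 0, "z": 0, "rx": 0, "ry": 0, "rz": 0},
    {"x": 0, "y": 0, "z": 0, "rx": 0, "ry": 0, "rz": 0},
    {"x": 0, "y": 0, "z": 0, "rx": 0, "ry": 0, "rz": 0}
  ],
  "gripper": -1,
  "newtons": 40
}}

```text
time: 4.37
ee_pos: [0.4542, -0.1981, 0.1831]
eef_rot: [180.0, -0.0, 10.6]
wrist_force: [-2.1, 0.6, 7.1]
gripper_width: 0.673
```

{"fn": "apply_moves", "kwargs": {
  "rows": [
    {"x": 0, "y": 0, "z": -10, "rx": 0, "ry": 0, "rz": 0},
    {"x": 0, "y": 0, "z": -25, "rx": 0, "ry": 0, "rz": 0},
    {"x": 0, "y": 0, "z": -35, "rx": 0, "ry": 0, "rz": 0},
    {"x": 0, "y": 0, "z": -35, "rx": 0, "ry": 0, "rz": 0},
    {"x": 0, "y": 0, "z": -35, "rx": 0, "ry": 0, "rz": 0},
    {"x": 0, "y": 0, "z": -35, "rx": 0, "ry": 0, "rz": 0},
    {"x": 0, "y": 0, "z": -30, "rx": 0, "ry": 0, "rz": 0},
    {"x": 0, "y": 0, "z": -10, "rx": 0, "ry": 0, "rz": 0},
    {"x": 0, "y": 0, "z": 0, "rx": 0, "ry": 0, "rz": 0}
  ]
}}

```text
time: 5.12
ee_pos: [0.454, -0.198, 0.3994]
eef_rot: [179.8, -0.1, 10.6]
wrist_force: [-0.0, -0.5, -5.2]
gripper_width: 0.678
```

```bash
python3 - <<'E'
from h import *
from see import see
plan([.43,.16,.40],-10)
p=see("top","t2",["cradle","cradle_floor"])
hsv=cv2.cvtColor(p['color'],cv2.COLOR_BGR2HSV)
m=(hsv[...,0]>50)&(hsv[...,0]<80)&(hsv[...,1]>120)
m[:,:210]=0; m[:,290:]=0
P,u,v=cloud(p,m); print(len(P),np.percentile(P[:,2],[2,10,50,90,98]).round(4)); print(u.min(),u.max(),v.min(),v.max())
print(rect(P), rect(P[P[:,2]<.012]))
cv2.imwrite('pics/t2c.png',cv2.resize(p['color'][150:235,215:285],None,fx=6,fy=6,interpolation=cv2.INTER_CUBIC))
E
```

```text
t 5.12 pos [ 0.454  -0.198   0.3994] rpy [ 1.7985e+02 -1.4000e-01  1.0600e+01]
first turn [ 0.13 -0.17 20.6 ] then shift mm (new axes) [ -85.8 -348.4   -0.6] | shift in present axes [  42.2 -356.3   -1.5]
cradle 0.85 [ 0.5201  0.334  -0.0028] [175. 199.]
cradle 0.7 [ 5.332e-01  1.552e-01 -4.000e-04] [248. 192.]
cradle_floor 0.81 [0.5173 0.3397 0.0067] [172. 199.]
cradle_floor 0.73 [0.5306 0.1589 0.0043] [246. 192.]
882 [0.002  0.0036 0.006  0.0087 0.0195]
230 264 166 218
(array([0.53070856, 0.15622806]), (69.7460708618164, 119.00221252441406), 78.4012222290039) (array([0.53217719, 0.15702631]), (67.59162902832031, 116.44589233398438), 78.4012222290039)
```

View pics/t2c.png

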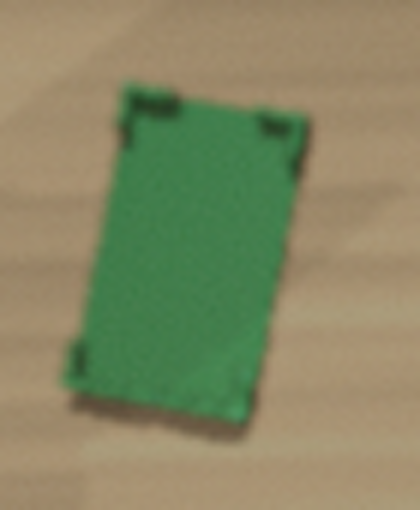

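{"fn": "apply_moves", "kwargs": {
  "rows": [
    {"x": 4, "y": -36, "z": 0, "rx": 0, "ry": 0, "rz": 0},
    {"x": 4, "y": -36, "z": 0, "rx": 0, "ry": 0, "rz": 0},
    {"x": 4, "y": -36, "z": 0, "rx": 0, "ry": 0, "rz": 0},
    {"x": 4, "y": -36, "z": 0, "rx": 0, "ry": 0, "rz": 0},
    {"x": 4, "y": -36, "z": 0, "rx": 0, "ry": 0, "rz": 0},
    {"x": 4, "y": -36, "z": 0, "rx": 0, "ry": 0, "rz": 0},
    {"x": 4, "y": -36, "z": 0, "rx": 0, "ry": 0, "rz": 0},
    {"x": 4, "y": -36, "z": 0, "rx": 0, "ry": 0, "rz": 7},
    {"x": 0, "y": -36, "z": 0, "rx": 0, "ry": 0, "rz": 7},
    {"x": 0, "y": -36, "z": 0, "rx": 0, "ry": 0, "rz": 7},
    {"x": 0, "y": 0, "z": 0, "rx": 0, "ry": 0, "rz": 0}
  ]
}}

```text
time: 6.18
ee_pos: [0.4313, 0.1549, 0.3957]
eef_rot: [-180.0, 0.2, -8.4]
wrist_force: [0.6, -0.2, -4.5]
gripper_width: 0.671
```

```bash
python3 see.py wrist w3 cradle cradle_floor; python3 -c "
from h import *
plan([.532,.157,.40],-11.5)"
```

```text
cradle 0.77 [0.5367 0.159  0.0022] [297.  57.]
cradle 0.75 [ 0.5199  0.3407 -0.0032] [126. 102.]
cradle 0.46 [ 0.4847 -0.017  -0.0019] [477.  85.]
cradle_floor 0.98 [0.5207 0.3383 0.0072] [122. 102.]
cradle_floor 0.61 [0.5318 0.1576 0.0102] [298.  62.]
t 6.33 pos [0.4319 0.151  0.3962] rpy [ 1.7994e+02  1.7000e-01 -8.0400e+00]
first turn [0.06 0.17 3.46] then shift mm (new axes) [ 96.9 -25.8  -3.8] | shift in present axes [ 98.2 -19.9  -4.1]
```

View pics/w3.png

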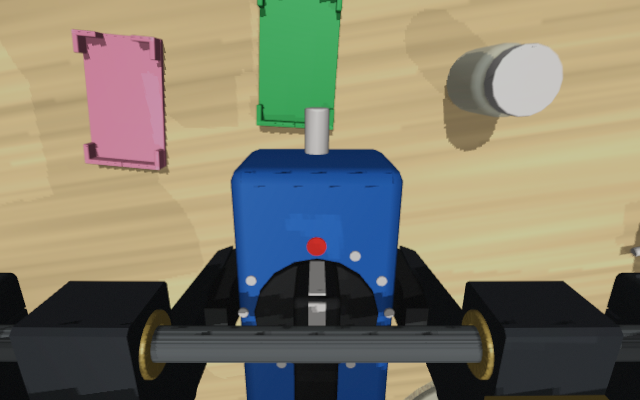

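{"fn": "apply_moves", "kwargs": {
  "rows": [
    {"x": 15, "y": -12, "z": 0, "rx": 0, "ry": 0, "rz": 3.4},
    {"x": 18, "y": -12, "z": 0, "rx": 0, "ry": 0, "rz": 0},
    {"x": 0, "y": 0, "z": 0, "rx": 0, "ry": 0, "rz": 0},
    {"x": 0, "y": 0, "z": 0, "rx": 0, "ry": 0, "rz": 0}
  ]
}}

```text
time: 6.67
ee_pos: [0.4691, 0.168, 0.3966]
eef_rot: [179.9, 0.1, -11.6]
wrist_force: [0.0, -0.4, -5.2]
gripper_width: 0.674
```

```bash
python3 - <<'E'
from h import *
from see import see
p=see("wrist","w4",["cradle","cradle_floor","nozzle","dial_grip"])
pos,Rt,s=tool(); print(pos,np.round(s['eef_rot'],2))
hsv=cv2.cvtColor(p['color'],cv2.COLOR_BGR2HSV)
m=(hsv[...,0]>50)&(hsv[...,0]<80)&(hsv[...,1]>120)
P,u,v=cloud(p,m); print('cradle',len(P),np.percentile(P[:,2],[2,10,50,90,98]).round(4))
P=P[(P[:,2]>-.005)&(P[:,2]<.03)]; print(rect(P)); print('floor z',np.median(P[:,2]))
b=cv2.boxPoints(cv2.minAreaRect((P[:,:2]*1000).astype(np.float32))); print(b.round(1))
m=(hsv[...,0]>108)&(hsv[...,0]<130)&(hsv[...,1]>120)
P,u,v=cloud(p,m); Q=(P-pos)@Rt; 
zt=np.median(Q[:,2]); print('pump top in tool z',zt,len(Q))
T=Q[abs(Q[:,2]-zt)<.006]; print(T[:,:2].min(0),T[:,:2].max(0),rect(T)); 
A=np.c_[T[:,:2],np.ones(len(T))]; print('plane',np.linalg.lstsq(A,T[:,2],rcond=None)[0])
cv2.imwrite('pics/w4c.png',cv2.resize(p['color'][0:160,200:360],None,fx=3.7,fy=3.7,interpolation=cv2.INTER_CUBIC))
E
```

```text
cradle 0.56 [ 0.5204  0.3402 -0.0041] [149. 146.]
cradle_floor 0.84 [0.5215 0.3419 0.0055] [143. 147.]
cradle_floor 0.75 [0.5326 0.1553 0.0104] [315.  99.]
nozzle 0.85 [0.5388 0.1528 0.2312] [317. 107.]
[0.46825951 0.1684847  0.39773147] [ 1.7999e+02  1.0000e-02 -1.1580e+01]
cradle 7957 [0.0052 0.0058 0.0069 0.0083 0.021 ]
(array([0.53962   , 0.15688327]), (74.9111328125, 112.1766357421875), 78.40382385253906)
floor z 0.006882295133582461
[[477.1 131.5]
 [587.  108.9]
 [602.1 182.3]
 [492.2 204.8]]
pump top in tool z 0.13836490190209033 2864
[-0.04697285 -0.03014362] [0.05458128 0.03165195] (array([0.00404784, 0.00069324]), (61.719757080078125, 101.18978118896484), 89.18094635009766)
plane [ 0.04503636 -0.0003403   0.13745649]
```

View pics/w4c.png

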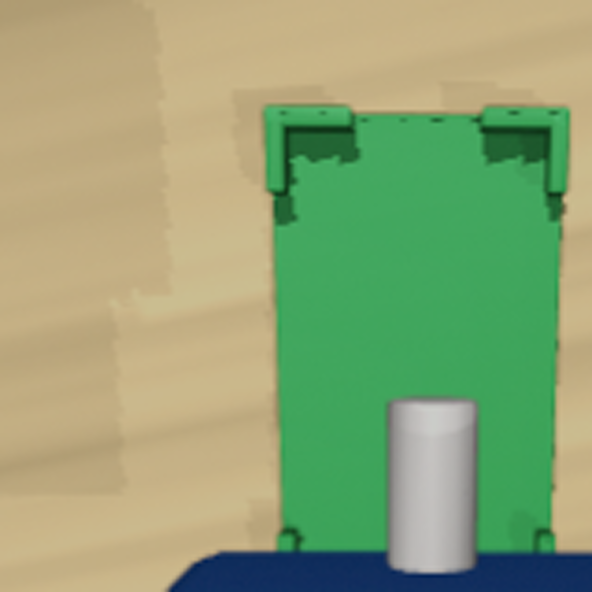

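```bash
python3 - <<'E'
from h import *
p=np.load('w4.npy',allow_pickle=True).item()
pos,Rt,s=tool()
hsv=cv2.cvtColor(p['color'],cv2.COLOR_BGR2HSV)
m=(hsv[...,0]>108)&(hsv[...,0]<130)&(hsv[...,1]>120)
P,u,v=cloud(p,m); Q=(P-pos)@Rt
for a in np.arange(-.05,.056,.01):
    k=(Q[:,0]>a)&(Q[:,0]<a+.01)&(abs(Q[:,1])<.026); print(round(a,3),k.sum(),np.median(Q[k,2]) if k.sum() else None)
plan([.5328,.158,.23],-11.6)
E
```

```text
-0.05 140 0.13566535428705362
-0.04 343 0.13567447044911998
-0.03 210 0.13562183016054974
-0.02 23 0.1108842374418357
-0.01 65 0.13569033024709573
0.0 95 0.1356432493640241
0.01 90 0.13502147951817833
0.02 92 0.1349773539921243
0.03 7 0.13535647077604593
0.04 1 0.13512717902167737
0.05 1154 0.1564231280639023
t 6.92 pos [0.4683 0.1685 0.3977] rpy [ 1.7999e+02  1.0000e-02 -1.1580e+01]
first turn [0.01 0.01 0.02] then shift mm (new axes) [ 65.3  -2.7 167.7] | shift in present axes [ 65.4  -2.7 167.7]
```

{"fn": "apply_moves", "kwargs": {
  "rows": [
    {"x": 33, "y": -1, "z": 10, "rx": 0, "ry": 0, "rz": 0},
    {"x": 33, "y": -2, "z": 10, "rx": 0, "ry": 0, "rz": 0},
    {"x": 0, "y": 0, "z": 35, "rx": 0, "ry": 0, "rz": 0},
    {"x": 0, "y": 0, "z": 35, "rx": 0, "ry": 0, "rz": 0},
    {"x": 0, "y": 0, "z": 35, "rx": 0, "ry": 0, "rz": 0},
    {"x": 0, "y": 0, "z": 30, "rx": 0, "ry": 0, "rz": 0},
    {"x": 0, "y": 0, "z": 13, "rx": 0, "ry": 0, "rz": 0},
    {"x": 0, "y": 0, "z": 0, "rx": 0, "ry": 0, "rz": 0},
    {"x": 0, "y": 0, "z": 0, "rx": 0, "ry": 0, "rz": 0},
    {"x": 0, "y": 0, "z": 0, "rx": 0, "ry": 0, "rz": 0}
  ]
}}

```text
time: 7.75
ee_pos: [0.5343, 0.1586, 0.2313]
eef_rot: [-180.0, -0.1, -11.6]
wrist_force: [0.4, 0.5, -4.8]
gripper_width: 0.674
```

```bash
python3 - <<'E'
from h import *
from see import see
p=see("wrist","w5",["nozzle"])
plan([.5328,.158,.189],-11.6)
pos,Rt,s=tool()
hsv=cv2.cvtColor(p['color'],cv2.COLOR_BGR2HSV)
m=(hsv[...,0]>50)&(hsv[...,0]<80)&(hsv[...,1]>120)
P,u,v=cloud(p,m); k=(P[:,2]>-.005)&(P[:,2]<.03); Q=((P-pos)@Rt)[k]; print(len(Q),Q[:,:2].min(0),Q[:,:2].max(0),rect(Q),np.median(P[k,2]))
c=np.array([.5328,.158]); d=np.array([.9796,-.2011]); n=np.array([.2011,.9796]); r=(P[k,:2]-c)
print('rel to assumed cradle', (r@d).max(), (r@n).min(),(r@n).max())
t=readout.state(); s2=viewer.camera("side"); cv2.imwrite('pics/s5c.png',cv2.resize(s2['color'][190:310,220:360],None,fx=5,fy=5,interpolation=cv2.INTER_CUBIC))
E
```

```text
nozzle 0.55 [0.6045 0.1405 0.0646] [325. 106.]
t 7.85 pos [0.5342 0.1587 0.2313] rpy [-1.7995e+02 -1.6000e-01 -1.1550e+01]
first turn [-0.05 -0.16  0.05] then shift mm (new axes) [-1.2  0.9 42.3] | shift in present axes [-1.3  1.  42.3]
3468 [ 0.04268999 -0.03642934] [0.06175813 0.03880002] (array([0.05234919, 0.00115458]), (18.80743980407715, 75.26626586914062), 0.3931363821029663) 0.007411982909293555
rel to assumed cradle 0.06354584890009057 -0.037644219310388874 0.03759212682858426
```

View pics/w5.png

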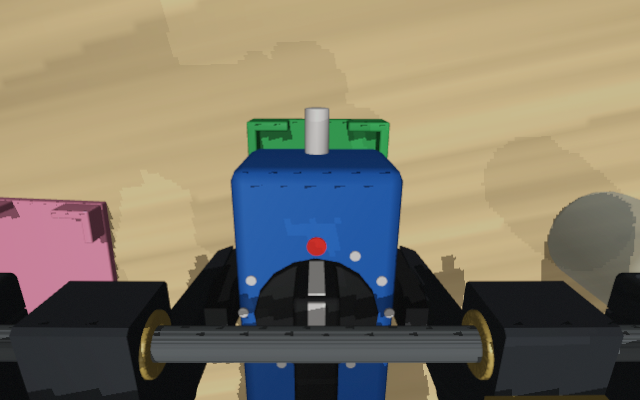

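View pics/s5c.png

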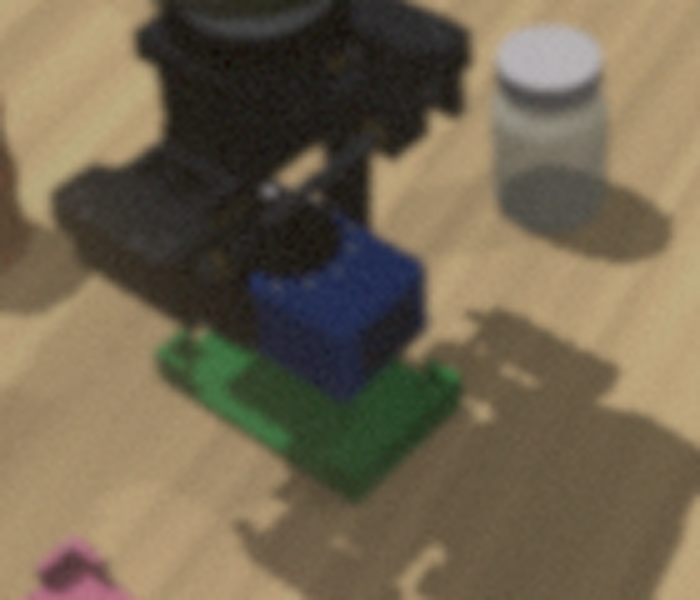

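{"fn": "apply_moves", "kwargs": {
  "rows": [
    {"x": -0.7, "y": 0.5, "z": 15, "rx": 0, "ry": 0, "rz": 0},
    {"x": 0, "y": 0, "z": 10, "rx": 0, "ry": 0, "rz": 0},
    {"x": 0, "y": 0, "z": 5, "rx": 0, "ry": 0, "rz": 0},
    {"x": 0, "y": 0, "z": 5, "rx": 0, "ry": 0, "rz": 0},
    {"x": 0, "y": 0, "z": 3, "rx": 0, "ry": 0, "rz": 0},
    {"x": 0, "y": 0, "z": 1, "rx": 0, "ry": 0, "rz": 0},
    {"x": 0, "y": 0, "z": 0, "rx": 0, "ry": 0, "rz": 0},
    {"x": 0, "y": 0, "z": 0, "rx": 0, "ry": 0, "rz": 0}
  ]
}}

```text
time: 8.57
ee_pos: [0.5332, 0.1583, 0.1911]
eef_rot: [-180.0, -0.0, -11.6]
wrist_force: [-0.3, -0.4, -5.1]
gripper_width: 0.677
```

{"fn": "apply_moves", "kwargs": {
  "rows": [
    {"x": 0, "y": 0, "z": 1, "rx": 0, "ry": 0, "rz": 0},
    {"x": 0, "y": 0, "z": 0.5, "rx": 0, "ry": 0, "rz": 0},
    {"x": 0, "y": 0, "z": 0, "rx": 0, "ry": 0, "rz": 0},
    {"x": 0, "y": 0, "z": 0, "rx": 0, "ry": 0, "rz": 0}
  ]
}}

```text
time: 8.9
ee_pos: [0.5331, 0.1583, 0.1893]
eef_rot: [-180.0, -0.0, -11.6]
wrist_force: [0.8, -0.1, -4.3]
gripper_width: 0.679
```

```bash
python3 see.py wrist w6 nozzle;python3 -c "
from h import *
s=readout.state();print(s['wrist_force'],s['wrist_torque'],s['ee_pos'])"
```

```text
nozzle 0.8 [0.6027 0.1421 0.0207] [320. 107.]
[-0.35252394 -0.63297012 -5.16282552] [ 0.05988176 -0.01037035  0.01607295] [0.53307965 0.15831811 0.18929448]
```

View pics/w6.png

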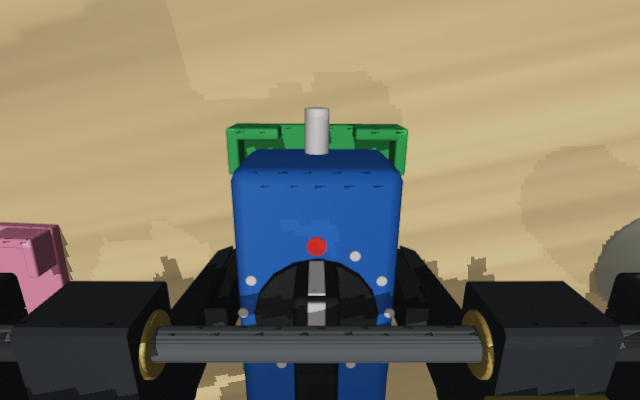

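Between the fences now; nozzle at (316,130) lines up with the notch. The force is still only the pump's weight, so I go down a little more.

{"fn": "apply_moves", "kwargs": {
  "rows": [
    {"x": 0, "y": 0, "z": 0.7, "rx": 0, "ry": 0, "rz": 0},
    {"x": 0, "y": 0, "z": 0, "rx": 0, "ry": 0, "rz": 0},
    {"x": 0, "y": 0, "z": 0, "rx": 0, "ry": 0, "rz": 0}
  ]
}}

```text
time: 9.25
ee_pos: [0.5331, 0.1584, 0.1892]
eef_rot: [-180.0, -0.0, -11.6]
wrist_force: [-3.2, -1.3, 4.0]
gripper_width: 0.677
```

{"fn": "apply_moves", "kwargs": {
  "rows": [
    {"x": 0, "y": 0, "z": 0, "rx": 0, "ry": 0, "rz": 0},
    {"x": 0, "y": 0, "z": 0, "rx": 0, "ry": 0, "rz": 0},
    {"x": 0, "y": 0, "z": 0, "rx": 0, "ry": 0, "rz": 0},
    {"x": 0, "y": 0, "z": 0, "rx": 0, "ry": 0, "rz": 0},
    {"x": 0, "y": 0, "z": 0, "rx": 0, "ry": 0, "rz": 0},
    {"x": 0, "y": 0, "z": 0, "rx": 0, "ry": 0, "rz": 0}
  ],
  "gripper": 1
}}

```text
time: 9.75
ee_pos: [0.5331, 0.1583, 0.1885]
eef_rot: [-180.0, -0.0, -11.6]
wrist_force: [0.2, 0.2, -0.3]
gripper_width: 0.998
```

{"fn": "apply_moves", "kwargs": {
  "rows": [
    {"x": 0, "y": 0, "z": -15, "rx": 0, "ry": 0, "rz": 0},
    {"x": 0, "y": 0, "z": -30, "rx": 0, "ry": 0, "rz": 0},
    {"x": 0, "y": 0, "z": -35, "rx": 0, "ry": 0, "rz": 0},
    {"x": 0, "y": 0, "z": -35, "rx": 0, "ry": 0, "rz": 0},
    {"x": 0, "y": 0, "z": -35, "rx": 0, "ry": 0, "rz": 0},
    {"x": 0, "y": 0, "z": -25, "rx": 0, "ry": 0, "rz": 0},
    {"x": 0, "y": 0, "z": 0, "rx": 0, "ry": 0, "rz": 0},
    {"x": 0, "y": 0, "z": 0, "rx": 0, "ry": 0, "rz": 0}
  ]
}}

```text
time: 10.42
ee_pos: [0.533, 0.1583, 0.3645]
eef_rot: [-180.0, -0.1, -11.6]
wrist_force: [-1.0, 0.2, -0.3]
gripper_width: 1.0
```

```bash
python3 - <<'E'
from h import *
from see import see
p=see("wrist","w7",["pump","nozzle","dial_grip","cradle_floor"])
pos,Rt,s=tool(); print(pos,s['eef_rot'],s['qpos'].round(1))
hsv=cv2.cvtColor(p['color'],cv2.COLOR_BGR2HSV)
m=(hsv[...,0]>108)&(hsv[...,0]<130)&(hsv[...,1]>120)
P,u,v=cloud(p,m); zt=np.median(P[:,2]); T=P[abs(P[:,2]-zt)<.004]; print('pump top z',zt,rect(T))
A=np.c_[T[:,:2]-T[:,:2].mean(0),np.ones(len(T))]; print('slope',np.linalg.lstsq(A,T[:,2],rcond=None)[0])
m=(hsv[...,0]>50)&(hsv[...,0]<80)&(hsv[...,1]>120); m[:,:150]=0
P,u,v=cloud(p,m); P=P[abs(P[:,2]-.01)<.02]; print('cradle',rect(P))
cv2.imwrite('pics/w7c.png',cv2.resize(p['color'][70:260,250:390],None,fx=3,fy=3,interpolation=cv2.INTER_CUBIC))
E
```

```text
pump 0.8 [0.5292 0.1566 0.0029] [319. 174.]
nozzle 0.72 [0.6065 0.142  0.0231] [318.  91.]
dial_grip 0.55 [0.5374 0.1564 0.0692] [317. 184.]
cradle_floor 0.89 [0.5196 0.3401 0.0078] [143. 219.]
[0.53303496 0.15830942 0.36226912] [ 1.79964343e+02  1.28176850e-01 -1.15598870e+01] [  4.5  23.8  84.    0.   72.3 106. ]
pump top z 0.05396154772717837 (array([0.53294482, 0.15785257]), (57.80844497680664, 107.58930206298828), 78.36164855957031)
slope [-0.00844059  0.02675743  0.05393718]
cradle (array([0.53373138, 0.1575748 ]), (75.37448120117188, 124.91387939453125), 78.27002716064453)
```

View pics/w7c.png

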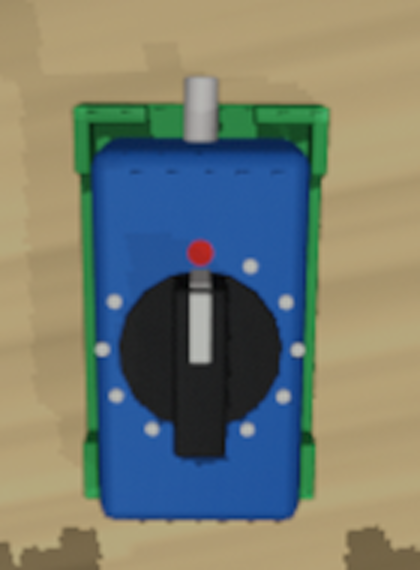

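{"fn": "apply_moves", "kwargs": {
  "rows": [
    {"x": 0, "y": 0, "z": 0, "rx": 0, "ry": 0, "rz": -7.1},
    {"x": 0, "y": 0, "z": 0, "rx": 0, "ry": 0, "rz": -7.1},
    {"x": 0, "y": 0, "z": 0, "rx": 0, "ry": 0, "rz": -7.1},
    {"x": 0, "y": 0, "z": 0, "rx": 0, "ry": 0, "rz": -7.1},
    {"x": 0, "y": 0, "z": 0, "rx": 0, "ry": 0, "rz": -7.1},
    {"x": 0, "y": 0, "z": 0, "rx": 0, "ry": 0, "rz": -7.1},
    {"x": 0, "y": 0, "z": 0, "rx": 0, "ry": 0, "rz": -7.1},
    {"x": 0, "y": 0, "z": 0, "rx": 0, "ry": 0, "rz": -7.1},
    {"x": 0, "y": 0, "z": 0, "rx": 0, "ry": 0, "rz": -7.1},
    {"x": 0, "y": 0, "z": 0, "rx": 0, "ry": 0, "rz": -7.1},
    {"x": 0, "y": 0, "z": 0, "rx": 0, "ry": 0, "rz": -7.1},
    {"x": 0, "y": 0, "z": 0, "rx": 0, "ry": 0, "rz": -7.1}
  ]
}}

```text
time: 11.67
ee_pos: [0.5331, 0.1583, 0.3627]
eef_rot: [-179.9, 0.0, 74.0]
wrist_force: [-0.4, -0.9, -1.0]
gripper_width: 1.0
```

{"fn": "apply_moves", "kwargs": {
  "rows": [
    {"x": 0, "y": 0, "z": 0, "rx": 0, "ry": 0, "rz": -7.1},
    {"x": 0, "y": 0, "z": 0, "rx": 0, "ry": 0, "rz": -7.1},
    {"x": 0, "y": 0, "z": 0, "rx": 0, "ry": 0, "rz": -7.1},
    {"x": 0, "y": 0, "z": 0, "rx": 0, "ry": 0, "rz": -7.1},
    {"x": 0, "y": 0, "z": 0, "rx": 0, "ry": 0, "rz": -7.1},
    {"x": 0, "y": 0, "z": 0, "rx": 0, "ry": 0, "rz": -7.1},
    {"x": 0, "y": 0, "z": 0, "rx": 0, "ry": 0, "rz": -7.1},
    {"x": 0, "y": 0, "z": 0, "rx": 0, "ry": 0, "rz": -7.1},
    {"x": 0, "y": 0, "z": 0, "rx": 0, "ry": 0, "rz": -7.1},
    {"x": 0, "y": 0, "z": 0, "rx": 0, "ry": 0, "rz": -7.1},
    {"x": 0, "y": 0, "z": 0, "rx": 0, "ry": 0, "rz": -7.1},
    {"x": 0, "y": 0, "z": 0, "rx": 0, "ry": 0, "rz": -7.1}
  ]
}}

```text
time: 12.67
ee_pos: [0.5331, 0.1583, 0.3627]
eef_rot: [-180.0, -0.1, 159.2]
wrist_force: [0.4, 0.7, 0.5]
gripper_width: 0.999
```

{"fn": "apply_moves", "kwargs": {
  "rows": [
    {"x": 0, "y": 0, "z": 0, "rx": 0, "ry": 0, "rz": -7.1},
    {"x": 0, "y": 0, "z": 0, "rx": 0, "ry": 0, "rz": -2.5},
    {"x": 0, "y": 0, "z": 0, "rx": 0, "ry": 0, "rz": 0},
    {"x": 0, "y": 0, "z": 0, "rx": 0, "ry": 0, "rz": 0}
  ]
}}

```text
time: 13.0
ee_pos: [0.5331, 0.1583, 0.3629]
eef_rot: [-180.0, -0.1, 168.3]
wrist_force: [0.1, 0.4, 0.1]
gripper_width: 0.998
```

```bash
python3 - <<'E'
from h import *
from see import see
p=see("wrist","w8",["dial_grip","pump","nozzle"])
plan([.5330,.158,.245],168.4); print(readout.state()['qpos'].round(1))
E
```

```text
dial_grip 0.77 [0.5359 0.1587 0.073 ] [317. 191.]
pump 0.59 [0.5293 0.157  0.0023] [314. 164.]
nozzle 0.8 [0.6017 0.1437 0.0236] [315. 242.]
t 13.2 pos [0.5331 0.1583 0.3634] rpy [-1.7999e+02 -2.0000e-02  1.6839e+02]
first turn [-0.01 -0.02 -0.01] then shift mm (new axes) [ -0.   -0.3 118.4] | shift in present axes [ -0.   -0.3 118.4]
[  4.5  23.8  83.9  -0.   72.4 -73.9]
```

View pics/w8.png

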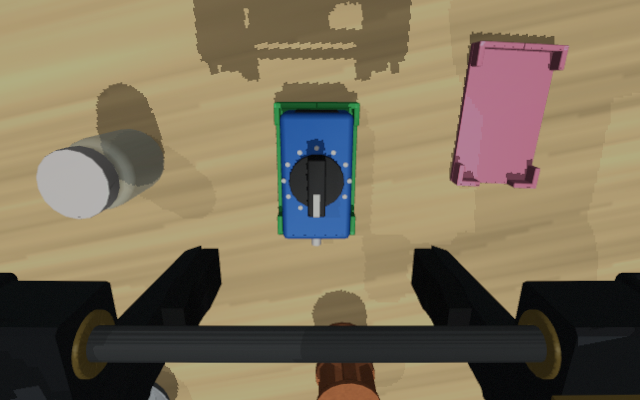

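{"fn": "apply_moves", "kwargs": {
  "rows": [
    {"x": 0, "y": -0.3, "z": 30, "rx": 0, "ry": 0, "rz": 0},
    {"x": 0, "y": 0, "z": 35, "rx": 0, "ry": 0, "rz": 0},
    {"x": 0, "y": 0, "z": 30, "rx": 0, "ry": 0, "rz": 0},
    {"x": 0, "y": 0, "z": 20, "rx": 0, "ry": 0, "rz": 0},
    {"x": 0, "y": 0, "z": 12, "rx": 0, "ry": 0, "rz": 0},
    {"x": 0, "y": 0, "z": 9.5, "rx": 0, "ry": 0, "rz": 0},
    {"x": 0, "y": 0, "z": 0, "rx": 0, "ry": 0, "rz": 0},
    {"x": 0, "y": 0, "z": 0, "rx": 0, "ry": 0, "rz": 0}
  ]
}}

```text
time: 13.87
ee_pos: [0.5332, 0.1581, 0.2274]
eef_rot: [180.0, 0.0, 168.4]
wrist_force: [-0.5, -0.9, 0.1]
gripper_width: 0.996
```

```bash
python3 see.py wrist w9; python3 -c "
from h import *
plan([.533,.158,.2265],168.4)"
```

```text
t 13.92 pos [0.5333 0.1581 0.2279] rpy [1.7998e+02 8.0000e-02 1.6844e+02]
first turn [0.02 0.08 0.04] then shift mm (new axes) [ 0.3 -0.1  1.4] | shift in present axes [ 0.3 -0.1  1.4]
```

View pics/w9.png

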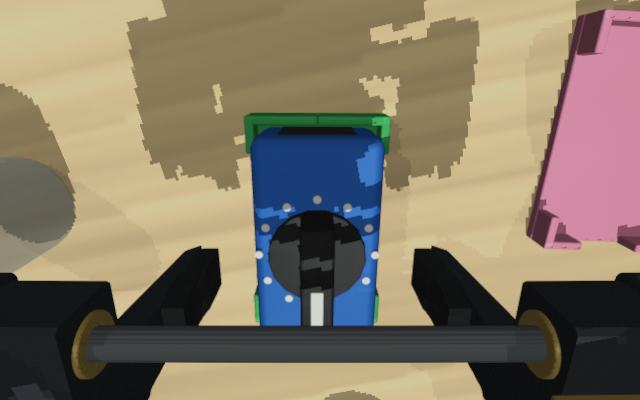

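{"fn": "apply_moves", "kwargs": {
  "rows": [
    {"x": 0, "y": 0, "z": 0.8, "rx": 0, "ry": 0, "rz": 0},
    {"x": 0, "y": 0, "z": 0, "rx": 0, "ry": 0, "rz": 0},
    {"x": 0, "y": 0, "z": 0, "rx": 0, "ry": 0, "rz": 0},
    {"x": 0, "y": 0, "z": 0, "rx": 0, "ry": 0, "rz": 0},
    {"x": 0, "y": 0, "z": 0, "rx": 0, "ry": 0, "rz": 0},
    {"x": 0, "y": 0, "z": 0, "rx": 0, "ry": 0, "rz": 0},
    {"x": 0, "y": 0, "z": 0, "rx": 0, "ry": 0, "rz": 0},
    {"x": 0, "y": 0, "z": 0, "rx": 0, "ry": 0, "rz": 0},
    {"x": 0, "y": 0, "z": 0, "rx": 0, "ry": 0, "rz": 0},
    {"x": 0, "y": 0, "z": 0, "rx": 0, "ry": 0, "rz": 0},
    {"x": 0, "y": 0, "z": 0, "rx": 0, "ry": 0, "rz": 0},
    {"x": 0, "y": 0, "z": 0, "rx": 0, "ry": 0, "rz": 0}
  ],
  "gripper": -1,
  "newtons": 25
}}

```text
time: 14.92
ee_pos: [0.533, 0.1581, 0.2262]
eef_rot: [180.0, 0.0, 168.4]
wrist_force: [1.5, -0.4, -0.3]
gripper_width: 0.153
```

{"fn": "apply_moves", "kwargs": {
  "rows": [
    {"x": 0, "y": 0, "z": 0, "rx": 0, "ry": 0, "rz": 5},
    {"x": 0, "y": 0, "z": 0, "rx": 0, "ry": 0, "rz": 5},
    {"x": 0, "y": 0, "z": 0, "rx": 0, "ry": 0, "rz": 5},
    {"x": 0, "y": 0, "z": 0, "rx": 0, "ry": 0, "rz": 5},
    {"x": 0, "y": 0, "z": 0, "rx": 0, "ry": 0, "rz": 5},
    {"x": 0, "y": 0, "z": 0, "rx": 0, "ry": 0, "rz": 5},
    {"x": 0, "y": 0, "z": 0, "rx": 0, "ry": 0, "rz": 0},
    {"x": 0, "y": 0, "z": 0, "rx": 0, "ry": 0, "rz": 0}
  ]
}}

```text
time: 15.58
ee_pos: [0.5329, 0.1578, 0.2262]
eef_rot: [-179.9, -0.0, 138.6]
wrist_force: [-1.1, -2.4, -0.1]
gripper_width: 0.156
```

```bash
python3 see.py wrist w10; python3 -c "
from h import *
s=readout.state();print(s['wrist_force'],s['wrist_torque'],s['ee_pos'],s['eef_rot'],s['qpos'])"
```

```text
[-2.78477018 -3.51668638  2.43542873] [-0.59331793  0.23720383  0.02201014] [0.53292494 0.15787134 0.22619557] [-1.79960822e+02 -8.87543677e-03  1.38600666e+02] [ 4.42640659e+00  3.32465004e+01  9.18192035e+01 -2.55670075e-02
  5.49685829e+01 -4.41595805e+01]
```

View pics/w10.png

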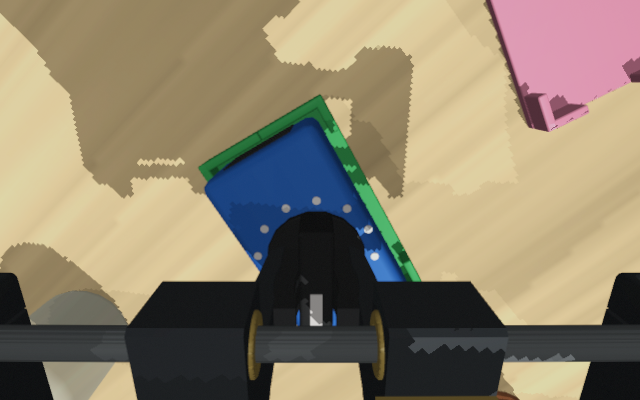

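{"fn": "apply_moves", "kwargs": {
  "rows": [
    {"x": 0, "y": 0, "z": 0, "rx": 0, "ry": 0, "rz": 5},
    {"x": 0, "y": 0, "z": 0, "rx": 0, "ry": 0, "rz": 5},
    {"x": 0, "y": 0, "z": 0, "rx": 0, "ry": 0, "rz": 5},
    {"x": 0, "y": 0, "z": 0, "rx": 0, "ry": 0, "rz": 5},
    {"x": 0, "y": 0, "z": 0, "rx": 0, "ry": 0, "rz": 5},
    {"x": 0, "y": 0, "z": 0, "rx": 0, "ry": 0, "rz": 5},
    {"x": 0, "y": 0, "z": 0, "rx": 0, "ry": 0, "rz": 0},
    {"x": 0, "y": 0, "z": 0, "rx": 0, "ry": 0, "rz": 0}
  ]
}}

```text
time: 16.3
ee_pos: [0.5328, 0.1581, 0.2262]
eef_rot: [-179.9, -0.0, 108.7]
wrist_force: [-3.7, -2.1, 1.5]
gripper_width: 0.155
```

{"fn": "apply_moves", "kwargs": {
  "rows": [
    {"x": 0, "y": 0, "z": 0, "rx": 0, "ry": 0, "rz": 5},
    {"x": 0, "y": 0, "z": 0, "rx": 0, "ry": 0, "rz": 5},
    {"x": 0, "y": 0, "z": 0, "rx": 0, "ry": 0, "rz": 5},
    {"x": 0, "y": 0, "z": 0, "rx": 0, "ry": 0, "rz": 5},
    {"x": 0, "y": 0, "z": 0, "rx": 0, "ry": 0, "rz": 5},
    {"x": 0, "y": 0, "z": 0, "rx": 0, "ry": 0, "rz": 5},
    {"x": 0, "y": 0, "z": 0, "rx": 0, "ry": 0, "rz": 0},
    {"x": 0, "y": 0, "z": 0, "rx": 0, "ry": 0, "rz": 0}
  ]
}}

```text
time: 16.97
ee_pos: [0.5329, 0.1582, 0.2262]
eef_rot: [-180.0, -0.0, 78.7]
wrist_force: [-3.6, 1.4, 1.5]
gripper_width: 0.158
```

```bash
python3 see.py wrist w11; python3 -c "
from h import *
s=readout.state();print(s['wrist_force'],s['wrist_torque'],s['ee_pos'],s['eef_rot'],s['qpos'])"
```

```text
[-2.6971952   1.49022213  1.47175682] [ 0.07763874  0.50103381 -0.02071666] [0.53289982 0.15821054 0.2261979 ] [-1.79981215e+02 -1.93271597e-02  7.86995467e+01] [4.45553599e+00 3.32492648e+01 9.18138012e+01 2.89525209e-02
 5.49497687e+01 1.57393562e+01]
```

View pics/w11.png

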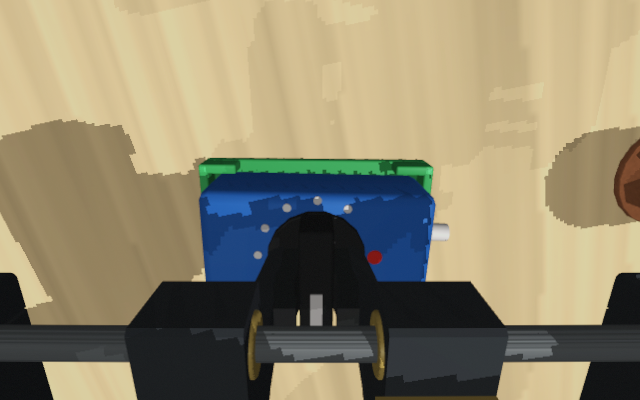

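{"fn": "apply_moves", "kwargs": {
  "rows": [
    {"x": 0, "y": 0, "z": 0, "rx": 0, "ry": 0, "rz": 5},
    {"x": 0, "y": 0, "z": 0, "rx": 0, "ry": 0, "rz": 5},
    {"x": 0, "y": 0, "z": 0, "rx": 0, "ry": 0, "rz": 5},
    {"x": 0, "y": 0, "z": 0, "rx": 0, "ry": 0, "rz": 5},
    {"x": 0, "y": 0, "z": 0, "rx": 0, "ry": 0, "rz": 5},
    {"x": 0, "y": 0, "z": 0, "rx": 0, "ry": 0, "rz": 5},
    {"x": 0, "y": 0, "z": 0, "rx": 0, "ry": 0, "rz": 0},
    {"x": 0, "y": 0, "z": 0, "rx": 0, "ry": 0, "rz": 0}
  ]
}}

```text
time: 17.68
ee_pos: [0.533, 0.1582, 0.2262]
eef_rot: [-180.0, -0.0, 48.7]
wrist_force: [-2.7, 1.4, -0.7]
gripper_width: 0.156
```

{"fn": "apply_moves", "kwargs": {
  "rows": [
    {"x": 0, "y": 0, "z": 0, "rx": 0, "ry": 0, "rz": 5},
    {"x": 0, "y": 0, "z": 0, "rx": 0, "ry": 0, "rz": 5},
    {"x": 0, "y": 0, "z": 0, "rx": 0, "ry": 0, "rz": 5},
    {"x": 0, "y": 0, "z": 0, "rx": 0, "ry": 0, "rz": 5},
    {"x": 0, "y": 0, "z": 0, "rx": 0, "ry": 0, "rz": 5},
    {"x": 0, "y": 0, "z": 0, "rx": 0, "ry": 0, "rz": 5},
    {"x": 0, "y": 0, "z": 0, "rx": 0, "ry": 0, "rz": 0},
    {"x": 0, "y": 0, "z": 0, "rx": 0, "ry": 0, "rz": 0},
    {"x": 0, "y": 0, "z": 0, "rx": 0, "ry": 0, "rz": 0}
  ]
}}

```text
time: 18.43
ee_pos: [0.533, 0.1581, 0.2262]
eef_rot: [-180.0, -0.0, 18.7]
wrist_force: [-2.1, 0.9, 0.3]
gripper_width: 0.154
```

```bash
python3 see.py wrist w12; python3 -c "
from h import *
s=readout.state();print(s['wrist_force'],s['wrist_torque'],s['ee_pos'],s['eef_rot'],s['qpos'])"
```

```text
[-2.9019927   1.72364491  0.26694883] [0.34141572 0.39072108 0.01618885] [0.53302879 0.15805661 0.22620107] [-1.79996702e+02 -4.05906658e-03  1.86343416e+01] [4.44124522e+00 3.32554669e+01 9.18020727e+01 5.12170695e-03
 5.49393339e+01 7.58039615e+01]
```

View pics/w12.png

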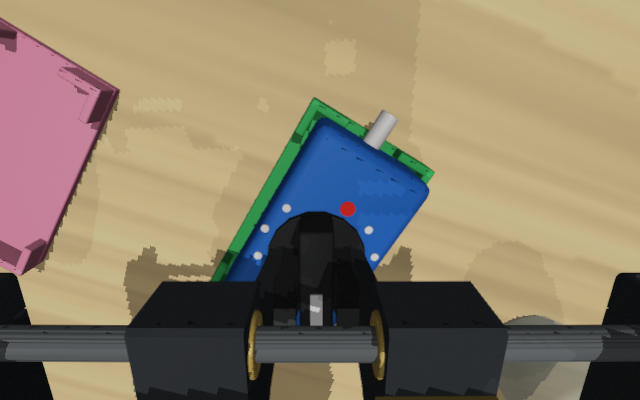

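{"fn": "apply_moves", "kwargs": {
  "rows": [
    {"x": 0, "y": 0, "z": 0, "rx": 0, "ry": 0, "rz": 0},
    {"x": 0, "y": 0, "z": 0, "rx": 0, "ry": 0, "rz": 0},
    {"x": 0, "y": 0, "z": 0, "rx": 0, "ry": 0, "rz": 0},
    {"x": 0, "y": 0, "z": 0, "rx": 0, "ry": 0, "rz": 0},
    {"x": 0, "y": 0, "z": 0, "rx": 0, "ry": 0, "rz": 0},
    {"x": 0, "y": 0, "z": 0, "rx": 0, "ry": 0, "rz": 0},
    {"x": 0, "y": 0, "z": 0, "rx": 0, "ry": 0, "rz": 0},
    {"x": 0, "y": 0, "z": 0, "rx": 0, "ry": 0, "rz": 0}
  ],
  "gripper": 1
}}

```text
time: 19.15
ee_pos: [0.533, 0.158, 0.2262]
eef_rot: [180.0, -0.0, 18.4]
wrist_force: [0.9, -0.5, 0.2]
gripper_width: 0.737
```

{"fn": "apply_moves", "kwargs": {
  "rows": [
    {"x": 0, "y": 0, "z": -10, "rx": 0, "ry": 0, "rz": 0},
    {"x": 0, "y": 0, "z": -25, "rx": 0, "ry": 0, "rz": 0},
    {"x": 0, "y": 0, "z": -35, "rx": 0, "ry": 0, "rz": 0},
    {"x": 0, "y": 0, "z": -35, "rx": 0, "ry": 0, "rz": 0},
    {"x": 0, "y": 0, "z": -30, "rx": 0, "ry": 0, "rz": 0},
    {"x": 0, "y": 0, "z": 0, "rx": 0, "ry": 0, "rz": 0},
    {"x": 0, "y": 0, "z": 0, "rx": 0, "ry": 0, "rz": 0},
    {"x": 0, "y": 0, "z": 0, "rx": 0, "ry": 0, "rz": 0}
  ]
}}

```text
time: 19.82
ee_pos: [0.5327, 0.158, 0.3607]
eef_rot: [-180.0, 0.1, 18.4]
wrist_force: [0.2, 0.4, -1.1]
gripper_width: 0.998
```

```bash
cat > chk.py <<'E'
from h import *
from see import see
import sys
n=sys.argv[1]
p=see("wrist",n,["pump","nozzle","dial_grip"])
hsv=cv2.cvtColor(p['color'],cv2.COLOR_BGR2HSV)
m=(hsv[...,0]>108)&(hsv[...,0]<130)&(hsv[...,1]>120)
P,u,v=cloud(p,m); zt=np.median(P[:,2]); T=P[abs(P[:,2]-zt)<.004]; print('pump top z',zt,rect(T))
c,wh,a=rect(T); a=np.radians(a); e1=np.array([np.cos(a),np.sin(a)]); r=(T[:,:2]-c); 
for e in (e1,np.array([-e1[1],e1[0]])):
    k=r@e; print('z along side',[round(float(np.median(T[(k>lo)&(k<=hi),2])),4) for lo,hi in ((-.06,-.022),(.022,.06))])
m=(hsv[...,0]>50)&(hsv[...,0]<80)&(hsv[...,1]>120); m[:,:150]=0
P,u,v=cloud(p,m); P=P[abs(P[:,2]-.01)<.02]; print('cradle',rect(P))
cv2.imwrite(f'pics/{n}c.png',cv2.resize(p['color'][70:260,230:410],None,fx=3,fy=3,interpolation=cv2.INTER_CUBIC))
E
python3 chk.py w13
```

```text
pump 0.76 [0.5354 0.1577 0.0033] [316. 168.]
nozzle 0.56 [0.6082 0.1389 0.0223] [364. 101.]
dial_grip 0.67 [0.54   0.156  0.0689] [320. 182.]
pump top z 0.05365944226489083 (array([0.53736969, 0.15887134]), (59.1453857421875, 107.80661010742188), 77.91348266601562)
z along side [0.0532, 0.0515]
z along side [0.0515, 0.0536]
cradle (array([0.5337608 , 0.15821361]), (74.86084747314453, 125.03245544433594), 78.3306655883789)
```

View pics/w13c.png

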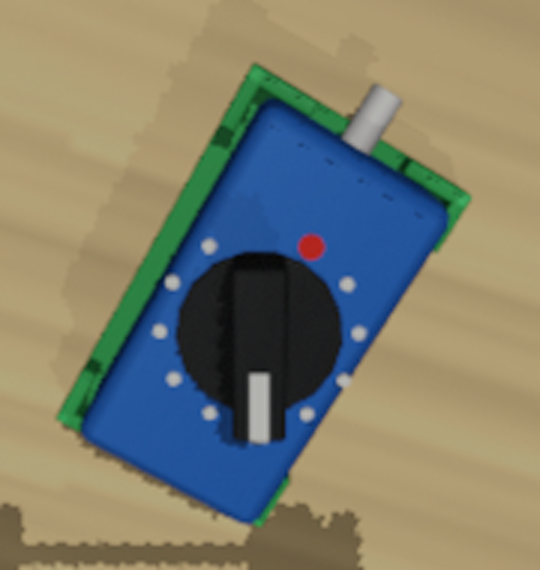

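```bash
python3 - <<'E'
from h import *
for n in ['w7','w13']:
    p=np.load(n+'.npy',allow_pickle=True).item()
    hsv=cv2.cvtColor(p['color'],cv2.COLOR_BGR2HSV)
    m=((hsv[...,0]>100)&(hsv[...,0]<135)&(hsv[...,1]>100)).astype(np.uint8)
    m=cv2.erode(m,np.ones((3,3)))>0
    P,u,v=cloud(p,m); d=np.array([.9796,-.2011]); nn=np.array([.2011,.9796]); c=np.array([.5335,.158])
    X=(P[:,:2]-c)@d; Y=(P[:,:2]-c)@nn; k=abs(P[:,2]-.054)<.008
    for _ in range(4):
        A=np.c_[X[k],Y[k],np.ones(k.sum())]; s=np.linalg.lstsq(A,P[k,2],rcond=None)[0]
        res=P[:,2]-np.c_[X,Y,np.ones(len(X))]@s; k=abs(res)<.0015
    print(n,k.sum(),'tilt deg x,y',np.degrees(s[:2]).round(2),'z0',s[2].round(4),'extent',X[k].min().round(4),X[k].max().round(4),Y[k].min().round(4),Y[k].max().round(4))
p=viewer.camera("side"); cv2.imwrite('pics/s13c.png',cv2.resize(p['color'][190:310,220:360],None,fx=5,fy=5,interpolation=cv2.INTER_CUBIC))
t=viewer.camera("top"); cv2.imwrite('pics/t13c.png',cv2.resize(t['color'][70:240,140:380],None,fx=3,fy=3,interpolation=cv2.INTER_CUBIC))
for c in (p,t):
  for th in ["jar","dish","tower_low","tower_top"]:
    print(th,[c2w(c,d['position']).round(3) for d in viewer.pinpoint(c,th)[:1]])
E
```

```text
w7 4735 tilt deg x,y [-0.04  0.13] z0 0.0546 extent -0.0531 0.0521 -0.0283 0.0284
w13 4916 tilt deg x,y [ 0.01 -0.08] z0 0.0546 extent -0.049 0.0566 -0.0267 0.0304
jar [array([ 0.483, -0.014, -0.003])]
dish []
tower_low [array([ 0.742,  0.145, -0.   ])]
tower_top [array([0.736, 0.145, 0.045])]
jar [array([ 0.49 , -0.011,  0.002])]
dish [array([ 0.767, -0.108, -0.001])]
tower_low [array([ 0.741,  0.143, -0.002])]
tower_top [array([0.74 , 0.145, 0.044])]
```

View pics/s13c.png

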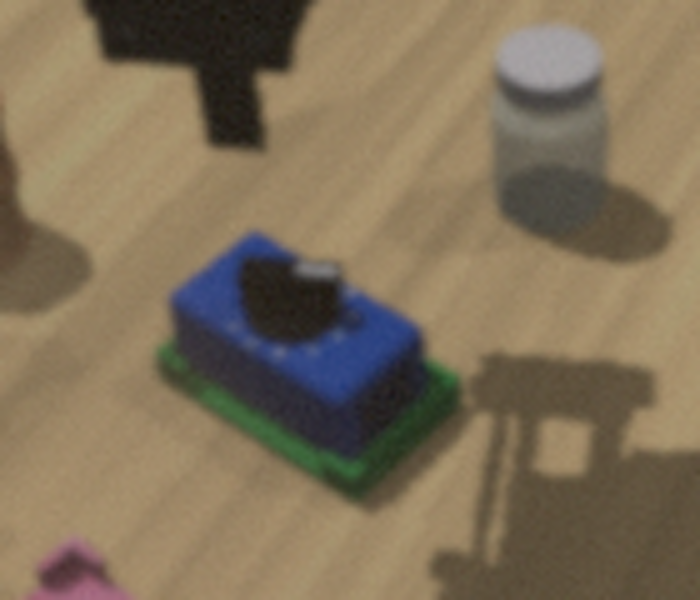

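View pics/t13c.png

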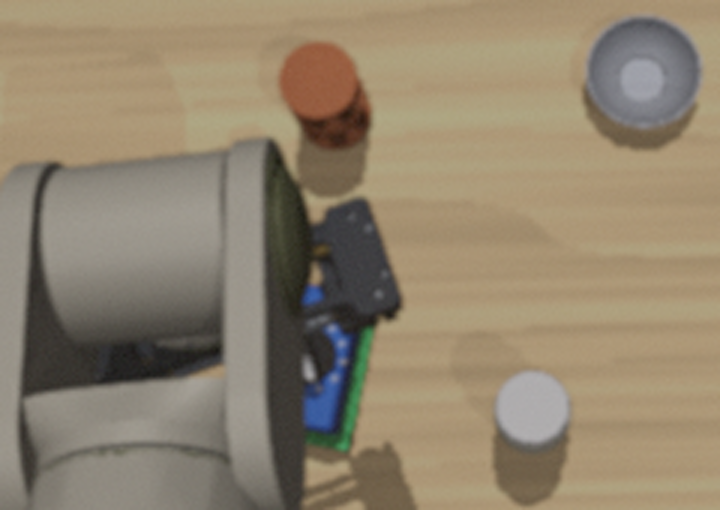

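```bash
python3 -c "
from plant import job_done,readout
print(readout.state()['time'],job_done())"
```

```text
the job is handed in; nothing more can be done
20.5167 None
```

The blue pump is sitting in the green cradle with its nozzle out through the notch, and its dial is at position five. I handed the job in at 20.5 s of the 72 s allowed.

I gripped the pump across its width, set it on the cradle floor until the wrist felt contact, let go and backed off. The dial started at off. I gripped its bar and turned it clockwise five clicks of 30° (the tool measured 149.8° in all), then released it and moved the arm up clear.

**Last checks:**
- **Dial:** in the wrist picture the pointer is one dot short of the dot opposite red, which is position five, about 149.5° from off. It did not go past.
- **Pump height and tilt:** the top measured 54.6 mm high both before and after the turning. That is within 1 mm of the 54 mm a seated pump should have. Tilt is under 0.2°.
- **Bystanders:** the jar and both towers are where they first were, to within the network's noise. The top camera also puts the dish within about 4 mm of its first place. The side camera did not report the dish in the last check.

**Not perfect:** turning the dial slid the pump about 4 mm toward the notch and 2 mm to the side. It now sits against or close to the +x fences instead of centred, but it is still flat on the floor. One early move call was refused because I had left fields out of its rows; the arm did not move.

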